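# Snap a food box lid shut

### The job

The lid of the food storage box on the cutting board is only laid on. Press it shut with a fingertip on the thumb marks, one corner after another rather than several in one shove, until all four corners have clicked home flush on the box. Only press: do not lift the lid or the box, keep the box where it stands, and leave the things round it alone.

Things in the scene. Friction and masses are not known exactly. Their poses are not given: they have to be found in the camera images.
- food_box: clear plastic food box with a lemon and a garlic bulb in it, loose on the wooden board (board top at z = 21 mm); 128 mm (own x) by 176 mm (own y), rim 70 mm above its underside, walls 3 mm, about 0.9 kg; a bead runs along both long sides 10 mm under the rim. Origin: centre of its underside, z up; at yaw 0 one long side faces the robot (-x)
- lid: teal snap-fit lid with two clear windows and a cross rib, laid loosely on the box; 146 (own x) by 182 mm (own y), flange 6 mm thick, 0.2 kg; it twists easily, so each corner moves by itself. Origin: centre of the flange's underside, z up. At first its four spring tabs ride on the box's bead, 7 mm above home; shut, the lid lies on the rim, origin 70 mm above the box's underside
- corner_near_left (a point): round thumb mark, 19 mm across, on top of the lid at its near (-x) left (+y) corner, beside that corner's spring tab. Height above the box's underside: 83 mm open, 76 mm clicked shut. Pressed straight down here, the tab resists with up to about 9 N, snaps over after 4 to 5 mm (down to 3 N) and is home after 7 mm. The corner across may rise meanwhile
- corner_near_right (a point): round thumb mark, 19 mm across, on top of the lid at its near (-x) right (-y) corner, beside that corner's spring tab. Height above the box's underside: 83 mm open, 76 mm clicked shut. Pressed straight down here, the tab resists with up to about 9 N, snaps over after 4 to 5 mm (down to 3 N) and is home after 7 mm. The corner across may rise meanwhile
- corner_far_right (a point): round thumb mark, 19 mm across, on top of the lid at its far (+x) right (-y) corner, beside that corner's spring tab. Height above the box's underside: 83 mm open, 76 mm clicked shut. Pressed straight down here, the tab resists with up to about 9 N, snaps over after 4 to 5 mm (down to 3 N) and is home after 7 mm. The corner across may rise meanwhile
- corner_far_left (a point): round thumb mark, 19 mm across, on top of the lid at its far (+x) left (+y) corner, beside that corner's spring tab. Height above the box's underside: 83 mm open, 76 mm clicked shut. Pressed straight down here, the tab resists with up to about 9 N, snaps over after 4 to 5 mm (down to 3 N) and is home after 7 mm. The corner across may rise meanwhile
- garlic: loose garlic bulb on the cutting board behind the box, 60 mm across, 58 mm tall; origin under its middle
- peeler: yellow-handled peeler lying on the cutting board behind the box, 170 x 25 x 18 mm; origin under its middle, x axis along it
- kitchen_timer: red and white round wind-up timer, 60 mm across, 48 mm tall, on the worktop left of the board; origin under its middle
- teaspoon: steel teaspoon lying on the worktop left of the board, 130 mm long; origin under its middle, x axis along it
- espresso_cup: small espresso cup, white outside and green inside, 60 mm across and 50 mm tall, on the worktop left of the board; origin under its middle

How it is judged:
By the outcome, as a careful person would: the job done as asked, in the order asked, and still so for the second after the job is handed in, with the robot touching nothing.
It also fails if it takes over 45 s, if anything falls off the work surface, if the arm or the gripper's body presses on something with over 40 N, if the wrist force passes 120 N, or if a joint passes its speed limit or range.

### The arm

A 6-joint arm with a two-finger parallel gripper is mounted at the origin on a cart in front of the work surface, level with it; the furniture and walls round the work are solid. World frame = base frame: x ahead of the robot, y to its left, z up, the work surface at z = 0. Lengths are in m, angles in degrees, forces in N, time in s.
With the tool pointing down it reaches from about 0.4 to 0.825 m from the base axis. Payload 7 kg.
Tool frame: the origin (TCP) lies at the very end of the fingers, on their centre line; the grasp point (between the pads) lies 19 mm behind it (ctrl.hold_point_z is the distance from the TCP to the grasp point, in m); z points along the fingers, y is the line along which they close (so a half turn about z gives the same grasp; the last joint's range is limited). The gripper opens to 88 mm and grips with 3 to 60 N. Pads are 19 mm wide; open, the fingers measure 130 mm over their backs; the gripper's body (78 mm by 193 mm) begins 47 mm behind the grasp point.
Start: joints at [-51.847, 20.546, 0.682, 0, -70.136, -16.507], TCP at [0.249, -0.627, 0.227] pointing down, gripper open.
Joint ranges: [-176.03, 176.03], [-82.01, 121.73], [-58.28, 71.71], [-173.87, 95.51], [-174.79, -0.11], [-173.66, 173.66]. Speed limits (degrees/s): [136.94, 136.94, 172.46, 180, 180, 180].

### API

Orientations are given as [roll, pitch, yaw] about the fixed x, y, z axes, in that order (R = Rz(yaw) Ry(pitch) Rx(roll)).
In Python, from plant import sensors, viewer, workorder, ctrl gives the robot as it stands.
- The arm moves only by the shell command python3 -m pendant 'ROWS'. ROWS is JSON, a list of rows, each a list of 3 entries, a list of its own where there are three numbers: the opening, from -1 (shut) to 1 (fully open), so that 0 is half open, then the shift along the tool's x, y, z in m, then the turn, a rotation vector about the tool's x, y, z in degrees. A call has 1 to 10 rows; each row is the pose to reach, as a shift and turn from the pose commanded when the call began, along the tool's axes at that moment; what a row does not reach only later rows make up. A row lasts 1/12 s, in which the tool goes at most 41.7 mm and 7.16 degrees, less where a joint would pass 70% of its speed; a pose out of reach is approached as far as the arm can. A call with a gripper value outside its range is refused whole. The fingers move at their own pace and stop on an object; the grip force is fixed at half the most. Time passes only in rows, so rows that repeat a pose let the fingers close. It gives the time, the measured TCP pose, the force, the opening and the grip force at its end, in the units of the state.
- sensors.get_obs(): the state, without advancing time (a new reading comes with each control period).
- viewer.snapshot(name): name is "scene" or "top"; returns the picture (420x560x3 uint8, red, green, blue); there is no depth.
- viewer.camera_params(name): a dict with "fx", "fy", "cx", "cy" (pixels), "extrinsics" (4x4, takes a point from world to camera coordinates). Camera axes: x right, y up, looking along -z (the intrinsics and any distortion apply to the point x, -y, -z); pixel columns grow to the right and rows downward; lengths in m; the calibration is good to about 2 mm. A picture is of the moment at which its call begins. camera_params takes no time and is no camera call.
- workorder.close_job(): hands the job in; it is judged then, once.
The state is a dict: "clock": time; "joint_pos": joint angles; "qvel": joint speeds; "tau": joint torques, N m; "tool_pos": TCP position; "orientation": TCP orientation; "force": force on the tool from outside, world axes, zero at the start; "moment": the same for the moment, N m; "opening": finger opening in m; "gripper_force": force on a finger pad.
Only numpy, scipy, OpenCV 4.12 (cv2) and the standard library are available. Lean on these libraries where they do the work, as an engineer would, in place of code of your own. Each camera call takes 0.05 s, during which the arm holds its last target. There are 200 camera calls.

## Working session

There is one attempt and no reset: what is moved stays moved. The work goes in short steps, Python scripts to look and compute and a shell command to move; the robot and the scene stay as the last step left them, time stands still between calls to the robot, and variables do not carry over. Pictures are saved under pics/ and viewed, at most 10 in all, crops included, and the job is handed in when it is done.

```bash
mkdir -p pics; ls
python3 - <<'E'
from plant import sensors, viewer
import cv2
for n in ("top","scene"):
    cv2.imwrite(f"pics/{n}0.png",viewer.snapshot(n)[:,:,::-1]); p=viewer.camera_params(n); print(p)
o=sensors.get_obs(); print(o)
E
```

```text
pics
{'fx': 411.83780120405487, 'fy': 411.83780120405487, 'cx': 276.517034378611, 'cy': 212.96864199794967, 'extrinsics': array([[ 0.00552354, -0.99944996,  0.03269969,  0.06360225],
       [ 0.99352666,  0.00919532,  0.11322646, -0.59836183],
       [-0.11346487,  0.03186261,  0.99303097, -0.88229171],
       [ 0.        ,  0.        ,  0.        ,  1.        ]])}
{'fx': 390.5225579034748, 'fy': 390.5225579034748, 'cx': 282.2772013091081, 'cy': 207.48224327944905, 'extrinsics': array([[ 0.77966262, -0.6256572 , -0.02606275, -0.38855455],
       [ 0.30607228,  0.34444113,  0.88751342, -0.28158319],
       [-0.54630207, -0.69993813,  0.4600442 , -0.51547143],
       [ 0.        ,  0.        ,  0.        ,  1.        ]])}
{'clock': 0.1, 'joint_pos': array([-5.18474512e+01,  2.05867703e+01,  6.40782172e-01, -1.76785628e-02,
       -7.01382594e+01, -1.65051841e+01]), 'qvel': array([ 0.06692905, -0.13222431,  0.11125374,  0.13457119, -0.07017349,
        0.03784073]), 'tau': array([-2.69089411e-03, -5.84163451e+01,  2.93751258e+01,  7.01545089e+00,
        1.02048274e-02, -4.81422228e-05]), 'tool_pos': array([ 0.24879694, -0.62700416,  0.22573628]), 'orientation': array([ 1.79914502e+02, -8.00180067e-03, -1.58358648e+02]), 'force': array([-0.16915164, -0.15384156, -0.30365653]), 'moment': array([-0.00279066, -0.07288383,  0.0256053 ]), 'gripper_force': 0.0, 'opening': 0.08741750178255508}
```

View pics/top0.png

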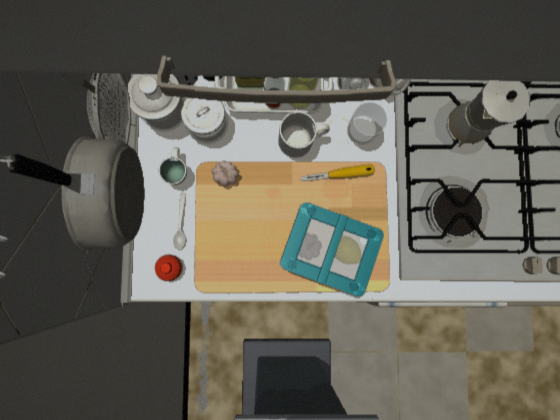

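View pics/scene0.png

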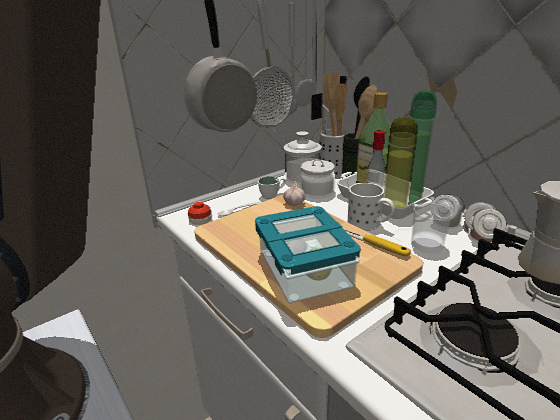

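Top view: the teal lid has corners near (305,203), (383,236), (362,297) and (281,264), and the garlic and peeler lie behind it. I'll enlarge it to find the thumb marks and compute the outline.

```bash
cat > h.py <<'E'
import numpy as np, cv2
from plant import viewer, sensors
def ray(n,px,z):
    p=viewer.camera_params(n);E=p["extrinsics"];R=E[:3,:3];c=-R.T@E[:3,3]
    d=R.T@np.array([(px[0]-p["cx"])/p["fx"],-(px[1]-p["cy"])/p["fy"],-1]);return c+d*(z-c[2])/d[2]
def proj(n,X):
    p=viewer.camera_params(n);E=p["extrinsics"];q=E[:3,:3]@X+E[:3,3]
    return np.array([p["cx"]-p["fx"]*q[0]/q[2],p["cy"]+p["fy"]*q[1]/q[2]])
def lidmask(im):
    h=cv2.cvtColor(im,cv2.COLOR_RGB2HSV);m=cv2.inRange(h,(82,120,40),(100,255,255))
    k,l,s,_=cv2.connectedComponentsWithStats(m);return np.uint8(l==1+np.argmax(s[1:,4]))*255
def fit(im,z):
    c=max(cv2.findContours(lidmask(im),0,2)[0],key=cv2.contourArea)[:,0].astype(float)
    w=np.array([ray("top",p,z)[:2] for p in c])
    (cx,cy),s,a=cv2.minAreaRect((w*1000).astype(np.float32));return (cx,cy),s,a
E
python3 - <<'E'
from h import *
im=cv2.imread("pics/top0.png")[:,:,::-1].copy()
(c,s,a)=fit(im,.1);print(c,s,a)
print(np.round([ray("top",p,.1) for p in [(305,203),(383,236),(362,297),(281,264)]],3))
cv2.imwrite("pics/z0.png",cv2.resize(im[195:305,272:392],None,fx=5,fy=5,interpolation=cv2.INTER_CUBIC)[:,:,::-1])
im=cv2.imread("pics/scene0.png")
cv2.imwrite("pics/z1.png",cv2.resize(im[195:310,245:370],None,fx=5,fy=5,interpolation=cv2.INTER_CUBIC))
E
```

```text
(518.1561279296875, -43.5015869140625) (179.83494567871094, 144.8003692626953) 70.23495483398438
[[ 0.612  0.011  0.1  ]
 [ 0.544 -0.15   0.1  ]
 [ 0.421 -0.104  0.1  ]
 [ 0.486  0.06   0.1  ]]
```

View pics/z0.png

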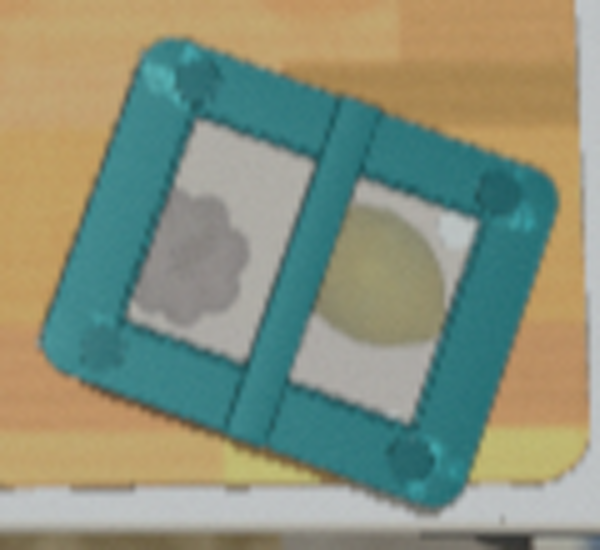

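View pics/z1.png

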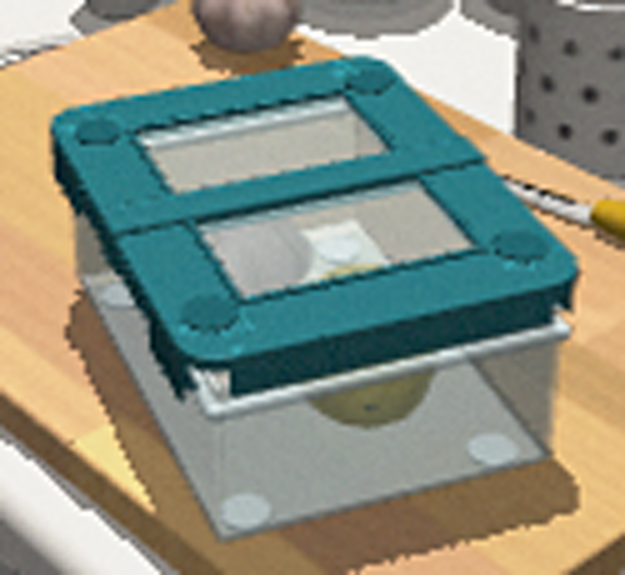

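The enlarged crops show the marks: far-left (198,84), far-right (498,193), near-right (411,458) and near-left (103,346) in z0. In z1 they are at (370,80), (520,247), (210,311) and (97,131). All four corners still ride high, with a gap under the flange.

```bash
cat > m.py <<'E'
from h import *
T=dict(FL=(198,84),FR=(498,193),NR=(411,458),NL=(103,346));S=dict(FL=(370,80),FR=(520,247),NR=(210,311),NL=(97,131))
def sub(p,o):return np.array([o[0]+(p[0]+.5)/5-.5,o[1]+(p[1]+.5)/5-.5])
M={k:ray("top",sub(T[k],(272,195)),.104) for k in T}
E
python3 - <<'E'
from m import *
for k in T:
    b=ray("scene",sub(S[k],(245,195)),.104);print(k,M[k].round(4),b.round(4))
A=np.mean(list(M.values()),0);print("c",A)
P={k:M[k][:2]-A[:2] for k in M}
th=np.radians(-19.8)
for k in P: print(k,(np.array([[np.cos(th),np.sin(th)],[-np.sin(th),np.cos(th)]])@P[k]).round(4))
im=cv2.imread("pics/top0.png")[:,:,::-1].copy();print(fit(im,.104),lidmask(im).sum()/255)
from scipy.spatial.transform import Rotation as R
o=sensors.get_obs();Rt=R.from_euler("xyz",o["orientation"],degrees=True)
for k in M: print(k,Rt.inv().apply(M[k]-o["tool_pos"]).round(4))
E
```

```text
FL [ 0.5937 -0.001   0.104 ] [0.5971 0.0006 0.104 ]
FR [ 0.5498 -0.1244  0.104 ] [ 0.5504 -0.1244  0.104 ]
NR [ 0.4423 -0.0867  0.104 ] [ 0.4439 -0.0838  0.104 ]
NL [0.4866 0.038  0.104 ] [0.4883 0.0401 0.104 ]
c [ 0.51807613 -0.04352793  0.104     ]
FL [0.0567 0.0656]
FR [ 0.0572 -0.0653]
NR [-0.0567 -0.0663]
NL [-0.0573  0.066 ]
((518.0413818359375, -42.83312225341797), (178.98043823242188, 144.11228942871094), 70.23495483398438) 3697.0
FL [-0.5514  0.4545  0.1223]
FR [-0.4651  0.356   0.1222]
NR [-0.3791  0.4306  0.1223]
NL [-0.4663  0.5302  0.1225]
```

```bash
python3 -m pendant '[[-1,[-0.035,0.027,0.004],[0,0,4.1]],[-1,[-0.07,0.053,0.008],[0,0,8.3]],[-1,[-0.105,0.08,0.012],[0,0,12.4]],[-1,[-0.14,0.107,0.016],[0,0,16.6]],[-1,[-0.174,0.133,0.02],[0,0,20.7]],[-1,[-0.2,0.153,0.023],[0,0,24.8]],[-1,[-0.226,0.173,0.026],[0,0,29]],[-1,[-0.252,0.193,0.03],[0,0,33.1]],[-1,[-0.278,0.213,0.033],[0,0,37.3]],[-1,[-0.3,0.23,0.036],[0,0,41.4]]]'
cat > d.py <<'E'
from m import *
import sys
from scipy.spatial.transform import Rotation as R
G=dict(FL=(.595,-.0003),FR=(.550,-.1244),NR=(.443,-.0855),NL=(.4873,.039))
o=sensors.get_obs();Rt=R.from_euler("xyz",o["orientation"],degrees=True)
print(o["clock"],o["tool_pos"].round(4),o["orientation"].round(2),o["force"].round(2),o["opening"],o["joint_pos"].round(1))
for k in G: print(k,Rt.inv().apply(np.r_[G[k],.104]-o["tool_pos"]).round(4))
E
python3 d.py
```

```text
clock: 0.93
tool_pos: [0.4436, -0.3009, 0.1903]
orientation: [180.0, -0.0, 160.1]
force: [0.6, -0.3, -0.1]
opening: 0.0266
gripper_force: 0.0
0.9333 [ 0.4436 -0.3009  0.1903] [ 1.7999e+02 -1.0000e-02  1.6007e+02] [ 0.58 -0.34 -0.08] 0.02661534572404166 [-13.2   9.1 -19.9  -0.  -61.1 -96.7]
FL [-0.0399  0.3342  0.0863]
FR [-0.0399  0.2022  0.0863]
NR [0.0739 0.2023 0.0863]
NL [0.0747 0.3344 0.0864]
```

```bash
python3 -m pendant '[[-1,[-0.007,0.035,0.01],[0,0,0]],[-1,[-0.014,0.07,0.02],[0,0,0]],[-1,[-0.021,0.105,0.03],[0,0,0]],[-1,[-0.028,0.14,0.04],[0,0,0]],[-1,[-0.034,0.17,0.05],[0,0,0]],[-1,[-0.038,0.19,0.06],[0,0,0]],[-1,[-0.04,0.202,0.064],[0,0,0]],[-1,[-0.04,0.202,0.064],[0,0,0]],[-1,[-0.04,0.202,0.064],[0,0,0]]]' >/dev/null; python3 d.py
```

```text
1.6833 [ 0.5486 -0.1261  0.1262] [-1.7997e+02 -6.0000e-02  1.6031e+02] [ 1.43 -0.57 -0.22] 0.0006969079182637349 [   7.    15.1  -21.3    0.   -53.6 -116.7]
FL [-0.0013  0.1341  0.0221]
FR [-0.0007  0.0021  0.0222]
NR [0.1131 0.0027 0.0223]
NL [0.1133 0.1348 0.0222]
```

```bash
python3 -m pendant '[[-1,[0,0.002,0.01],[0,0,0]],[-1,[0,0.002,0.018],[0,0,0]],[-1,[0,0.002,0.021],[0,0,0]],[-1,[0,0.002,0.0225],[0,0,0]],[-1,[0,0.002,0.0235],[0,0,0]],[-1,[0,0.002,0.0245],[0,0,0]],[-1,[0,0.002,0.0245],[0,0,0]]]' >/dev/null; python3 d.py|sed -n '1p;3p'
```

```text
2.2667 [ 0.5501 -0.1252  0.1029] [-1.7999e+02  8.0000e-02  1.6024e+02] [ 0.82 -2.32  4.68] 0.0003750657479556294 [ 7.100e+00  1.660e+01 -2.290e+01  1.000e-01 -5.050e+01 -1.169e+02]
FR [ 0.0003  0.0007 -0.0011]
```

```bash
python3 -m pendant '[[-1,[0,0,0.001],[0,0,0]],[-1,[0,0,0.002],[0,0,0]],[-1,[0,0,0.003],[0,0,0]],[-1,[0,0,0.003],[0,0,0]]]'|egrep 'pos|force';python3 -m pendant '[[-1,[0,0,0.001],[0,0,0]],[-1,[0,0,0.002],[0,0,0]],[-1,[0,0,0.003],[0,0,0]],[-1,[0,0,0.0035],[0,0,0]],[-1,[0,0,0.0035],[0,0,0]]]'|egrep 'pos|force'
```

```text
tool_pos: [0.5496, -0.1247, 0.0994]
force: [0.2, -0.1, 0.6]
gripper_force: 0.2
tool_pos: [0.5499, -0.1248, 0.098]
force: [-6.5, 1.7, 23.2]
gripper_force: 11.4
```

```bash
python3 -m pendant '[[-1,[0,0,-0.01],[0,0,0]],[-1,[0,0,-0.025],[0,0,0]],[-1,[0,0.03,-0.028],[0,0,0]],[-1,[0,0.07,-0.028],[0,0,0]],[-1,[0,0.1,-0.028],[0,0,0]],[-1,[0,0.125,-0.028],[0,0,0]],[-1,[0,0.132,-0.028],[0,0,0]],[-1,[0,0.132,-0.028],[0,0,0]],[-1,[0,0.132,-0.028],[0,0,0]]]' >/dev/null; python3 d.py
python3 - <<'E'
from h import *
im=viewer.snapshot("scene");cv2.imwrite("pics/s1.png",cv2.resize(im[185:310,235:375],None,fx=5,fy=4.8,interpolation=cv2.INTER_CUBIC)[:,:,::-1])
E
```

```text
3.7667 [ 5.936e-01 -2.000e-04  1.231e-01] [-1.7997e+02 -7.0000e-02  1.6029e+02] [ 0.02 -0.36  0.55] 0.0002557088116712047 [  18.8   18.   -17.7   -0.   -54.5 -128.5]
FL [-0.0014  0.0003  0.0191]
FR [-0.0009 -0.1317  0.0192]
NR [ 0.113  -0.1311  0.0193]
NL [0.1133 0.001  0.0192]
```

View pics/s1.png

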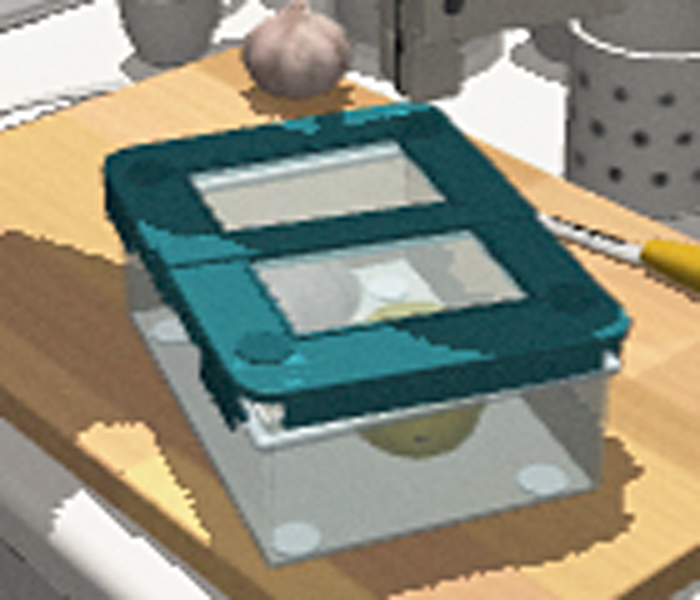

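The s1 picture shows the far-right corner (590,300) sitting down close to the rim while the near-right corner (265,390) still rides high. Box, garlic and peeler haven't moved. Next is the far-left corner.

```bash
python3 -m pendant '[[-1,[-0.001,0,0.01],[0,0,0]],[-1,[-0.001,0,0.016],[0,0,0]],[-1,[-0.001,0,0.018],[0,0,0]],[-1,[-0.001,0,0.0195],[0,0,0]],[-1,[-0.001,0,0.0205],[0,0,0]],[-1,[-0.001,0,0.0215],[0,0,0]],[-1,[-0.001,0,0.0225],[0,0,0]],[-1,[-0.001,0,0.0235],[0,0,0]],[-1,[-0.001,0,0.0245],[0,0,0]],[-1,[-0.001,0,0.0245],[0,0,0]]]'|egrep 'pos|force';python3 -m pendant '[[-1,[0,0,0.001],[0,0,0]],[-1,[0,0,0.002],[0,0,0]],[-1,[0,0,0.003],[0,0,0]],[-1,[0,0,0.0035],[0,0,0]],[-1,[0,0,0.0035],[0,0,0]]]'|egrep 'pos|force'
```

```text
tool_pos: [0.5949, -0.0009, 0.0989]
force: [-0.5, -0.2, -0.5]
gripper_force: 0.0
tool_pos: [0.5955, -0.0009, 0.0977]
force: [-7.6, 0.7, 18.4]
gripper_force: 9.8
```

Home. Next is near-left: up, over by +0.114 in tool x, then press.

```bash
python3 -m pendant '[[-1,[0,0,-0.01],[0,0,0]],[-1,[0,0,-0.026],[0,0,0]],[-1,[0.03,0,-0.03],[0,0,0]],[-1,[0.065,0,-0.03],[0,0,0]],[-1,[0.095,0,-0.03],[0,0,0]],[-1,[0.11,0,-0.03],[0,0,0]],[-1,[0.114,0.001,-0.03],[0,0,0]],[-1,[0.114,0.001,-0.03],[0,0,0]],[-1,[0.114,0.001,-0.03],[0,0,0]],[-1,[0.114,0.001,-0.03],[0,0,0]]]' >/dev/null; python3 d.py
```

```text
5.9 [0.4892 0.0389 0.1256] [1.7999e+02 2.0000e-02 1.6024e+02] [ 0.18 -0.14  0.73] 0.0003015911577330042 [  27.6    8.6  -30.1    0.   -51.3 -137.3]
FL [-0.1128 -0.0011  0.0216]
FR [-0.1124 -0.1331  0.0216]
NR [ 0.0015 -0.1327  0.0216]
NL [ 0.0019 -0.0006  0.0216]
```

```bash
python3 -m pendant '[[-1,[0.001,0,0.009],[0,0,0]],[-1,[0.001,0,0.016],[0,0,0]],[-1,[0.001,0,0.019],[0,0,0]],[-1,[0.001,0,0.021],[0,0,0]],[-1,[0.001,0,0.0225],[0,0,0]],[-1,[0.001,0,0.0235],[0,0,0]],[-1,[0.001,0,0.0245],[0,0,0]],[-1,[0.001,0,0.0255],[0,0,0]],[-1,[0.001,0,0.0265],[0,0,0]],[-1,[0.001,0,0.027],[0,0,0]]]'|egrep 'pos|force';python3 -m pendant '[[-1,[0,0,0.001],[0,0,0]],[-1,[0,0,0.002],[0,0,0]],[-1,[0,0,0.003],[0,0,0]],[-1,[0,0,0.0035],[0,0,0]],[-1,[0,0,0.0035],[0,0,0]]]'|egrep 'pos|force'
```

```text
tool_pos: [0.4874, 0.0391, 0.0983]
force: [-1.8, 0.1, 5.5]
gripper_force: 2.5
tool_pos: [0.4875, 0.0391, 0.0977]
force: [-13.4, 1.2, 33.3]
gripper_force: 16.5
```

```bash
python3 -m pendant '[[-1,[0,0,-0.01],[0,0,0]],[-1,[0,0,-0.026],[0,0,0]],[-1,[0,-0.03,-0.03],[0,0,0]],[-1,[0,-0.07,-0.03],[0,0,0]],[-1,[0,-0.1,-0.03],[0,0,0]],[-1,[0,-0.125,-0.03],[0,0,0]],[-1,[0,-0.132,-0.03],[0,0,0]],[-1,[0,-0.132,-0.03],[0,0,0]],[-1,[0,-0.132,-0.03],[0,0,0]]]' >/dev/null; python3 d.py
```

```text
7.9 [ 0.443  -0.0851  0.1252] [1.7998e+02 3.0000e-02 1.6018e+02] [ 0.1  -0.52 -0.02] 0.0006428861481226171 [  14.3    4.8  -34.7    0.   -50.4 -124.1]
FL [-0.1142  0.1313  0.0213]
FR [-0.114  -0.0007  0.0212]
NR [-0.0001 -0.0004  0.0212]
NL [0.0004 0.1318 0.0212]
```

```bash
python3 -m pendant '[[-1,[0,0,0.009],[0,0,0]],[-1,[0,0,0.016],[0,0,0]],[-1,[0,0,0.019],[0,0,0]],[-1,[0,0,0.021],[0,0,0]],[-1,[0,0,0.0225],[0,0,0]],[-1,[0,0,0.0235],[0,0,0]],[-1,[0,0,0.0245],[0,0,0]],[-1,[0,0,0.0255],[0,0,0]],[-1,[0,0,0.0265],[0,0,0]],[-1,[0,0,0.027],[0,0,0]]]'|egrep 'pos|force';python3 -m pendant '[[-1,[0,0,0.001],[0,0,0]],[-1,[0,0,0.0015],[0,0,0]],[-1,[0,0,0.002],[0,0,0]],[-1,[0,0,0.0025],[0,0,0]],[-1,[0,0,0.0025],[0,0,0]]]'|egrep 'pos|force'
```

```text
tool_pos: [0.4426, -0.085, 0.0978]
force: [0.5, -0.7, 0.4]
gripper_force: 0.0
tool_pos: [0.4427, -0.085, 0.0973]
force: [-9.0, 3.6, 23.5]
gripper_force: 11.9
```

Retreat up and to the right, clear of the view, then look.

```bash
python3 -m pendant '[[-1,[0,0,-0.01],[0,0,0]],[-1,[0,0,-0.03],[0,0,0]],[-1,[0,0,-0.06],[0,0,0]],[-1,[0,-0.03,-0.08],[0,0,0]],[-1,[0,-0.065,-0.09],[0,0,0]],[-1,[0,-0.1,-0.1],[0,0,0]],[-1,[0,-0.14,-0.1],[0,0,0]],[-1,[0,-0.18,-0.1],[0,0,0]],[-1,[0,-0.22,-0.1],[0,0,0]],[-1,[0,-0.25,-0.1],[0,0,0]]]' |egrep 'clock|pos|force'
python3 - <<'E'
from h import *
im=viewer.snapshot("scene");cv2.imwrite("pics/s2.png",cv2.resize(im[185:310,235:375],None,fx=5,fy=4.8,interpolation=cv2.INTER_CUBIC)[:,:,::-1])
im=viewer.snapshot("top");cv2.imwrite("pics/t2.png",im[:,:,::-1])
print(fit(im,.097))
E
```

```text
clock: 9.98
tool_pos: [0.3568, -0.3225, 0.1958]
force: [0.6, 0.1, 0.1]
gripper_force: 0.0
((518.3929443359375, -41.889434814453125), (178.0589599609375, 143.9596710205078), 70.26900482177734)
```

View pics/s2.png

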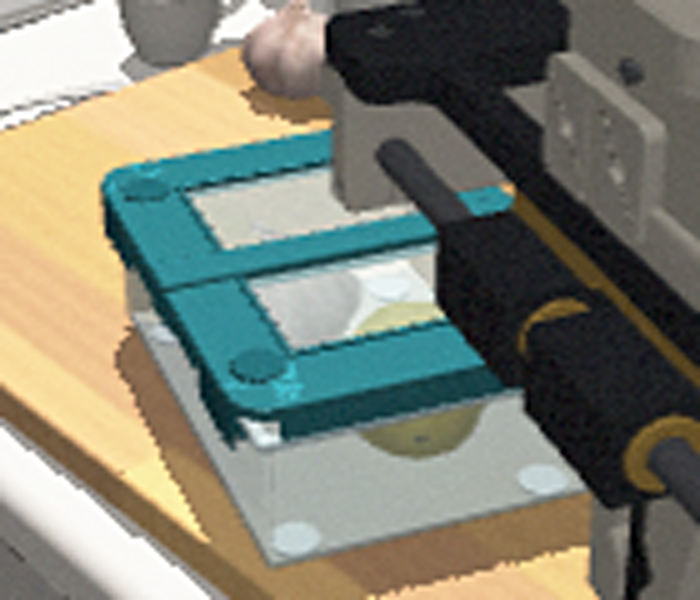

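View pics/t2.png

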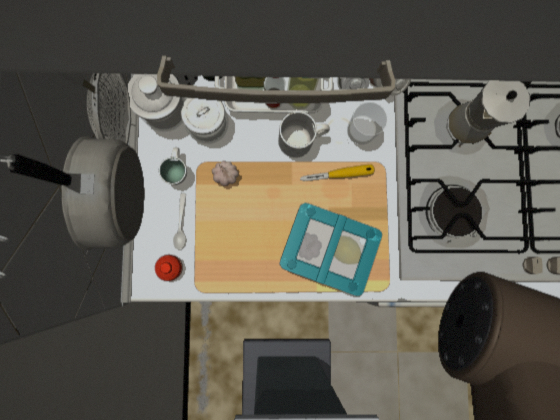

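Box and surroundings are unmoved, and the near-right corner sits lower. The arm hides the far side, so I'll move further off and look once more.

```bash
python3 -m pendant '[[-1,[0,-0.04,-0.005],[0,0,0]],[-1,[0,-0.08,-0.01],[0,0,0]],[-1,[0,-0.12,-0.015],[0,0,0]],[-1,[0,-0.16,-0.02],[0,0,0]],[-1,[0,-0.2,-0.025],[0,0,0]],[-1,[0,-0.24,-0.03],[0,0,0]],[-1,[0,-0.28,-0.03],[0,0,0]],[-1,[0,-0.3,-0.03],[0,0,0]],[-1,[0,-0.3,-0.03],[0,0,0]]]' |egrep 'clock|pos|force'
python3 - <<'E'
from h import *
im=viewer.snapshot("scene");a=cv2.imread("pics/scene0.png")[:,:,::-1]
f=lambda i:cv2.resize(i[195:310,245:370],None,fx=3.2,fy=4.8,interpolation=cv2.INTER_CUBIC)
cv2.imwrite("pics/s3.png",np.hstack([f(a),f(im)])[:,:,::-1])
E
```

```text
clock: 10.83
tool_pos: [0.2551, -0.6057, 0.2241]
force: [0.5, -0.5, -0.2]
gripper_force: 0.0
```

View pics/s3.png

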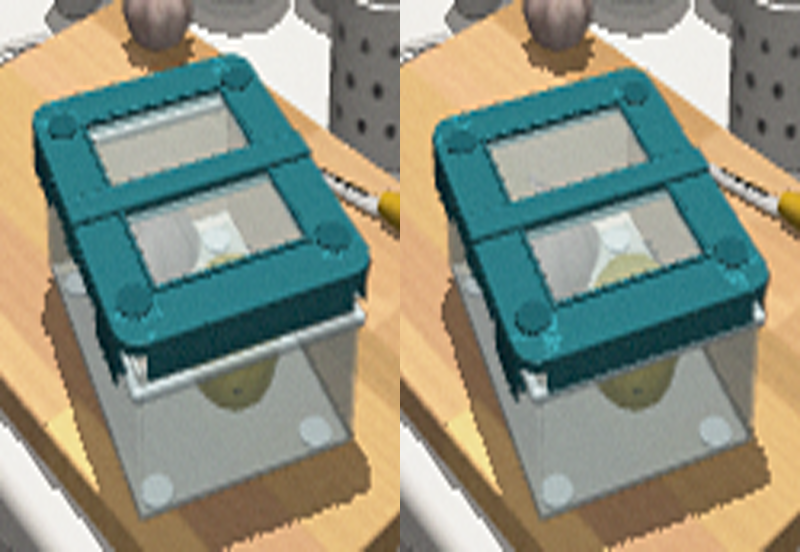

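Before and after, side by side: all four marks dropped by about 3 px, the expected 7 mm (far-left row 76→92, far-right 236→251, near-right 300→317, near-left 126→140). The flange gap has gone and the box base is unmoved.

```bash
python3 -c "
from plant import workorder
print(workorder.close_job())"
```

```text
the job is handed in; nothing more can be done
None
```

The lid is pressed shut: I pressed the four corners one at a time, and in the last picture all four sit about 7 mm lower, flush on the box. The box and the things round it are unmoved, and I handed the job in at about 11 s on the robot's clock.

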